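# Bed a steel sleeve in the V-block for marking off

## Task

Slide the V-block along the bench, without lifting it, until its end face sits flat against the upright face of the angle plate. Then take the thick steel sleeve out of its wooden rest, lower it gently into the vee with its end up against the angle plate, and press it down firmly so that it bears on both walls of the vee. Finish while still holding the sleeve pressed down like that, ready for marking off, and leave everything else where it is.

Things in the scene. Friction and masses are not known exactly. Their poses are not given: they have to be found in the camera images.
- vblock: Loose steel V-block, about 0.76 kg, in mm: 70 long (its x, along the vee), 56 wide (y), 45 high (z). 90 degree vee, 34 wide at the top, 17 deep, open above and at both ends. Oiled: friction about 0.22 on anything. Both ways round alike. Origin: centre of its underside; at home it lies 35 in front of the angle plate's face.
- vee_left: The 45 degree wall of the vee on the block's +y side, part of the V-block. Origin on the middle of that wall's surface, 8.5 to the side of the vee's centre line and 36.5 above the block's underside; axes as the block's.
- vee_right: The 45 degree wall of the vee on the block's -y side, part of the V-block; as vee_left, mirrored.
- angle_plate: Cast iron angle plate bolted to the bench. Its flat upright face, 140 wide (y) and 80 high, looks along the plate's own -x (roughly to the robot's right). The upright is 12 thick; foot and webs lie behind it, to +x, 92 deep. Origin on the face at bench height, midway along its width; z up.
- sleeve: Thick steel tube, 40 outside diameter, 80 long, bore 24, about 0.5 kg, lying level in one of the two wooden rests. Origin at its centre, x along it, any roll about x; both ends alike. Seated in the vee its axis is 56.3 above the bench, 11.3 above the block's top: fingertips must stay less than about 9 below the axis to clear the block.
- rest_a: Wooden rest, fixed: base 96 x 72 x 12 and two cheeks 66 wide, 40 high, 48 apart inside (along x), with vee notches that carry a round part along the rest's x. The sleeve in it has its axis at height 51, centred within 4; fingers may enter between the cheeks down to height 12. Origin: centre of the underside.
- rest_b: The other wooden rest, the same as rest_a. One holds the sleeve, the other the slim bar.
- bar: Slim solid steel bar, diameter 22, length 120, loose in the other wooden rest. Not to be used. Origin at its centre, x along it.
- bearing: Ball bearing, 62 diameter, 16 high, lying flat. Bystander. Origin at the centre of the underside.
- nut: Large hexagon nut, 36 across flats, 19 high, lying flat. Bystander. Origin at the centre of the underside.
- spanner: Steel spanner, 190 long, lying on the bench. Bystander.
- hammer: Hammer with a wooden handle, lying on the bench left of the angle plate. Bystander.
- square: Engineer's try square lying flat: stock 100 x 16 x 18, blade 140 x 22 x 3. Bystander. Origin under the middle of the stock.
- gauge: Surface gauge: iron base 60 x 50 x 26 with an upright spindle to height 196 and a scriber arm. Bystander. Origin under the base.
- can: Spray can, 52 diameter, 145 high, standing. Bystander.
Mind the look-alikes: they are no part of the job. Leave any blue look-alike of the vblock alone. What is shaped like the sleeve but yellow is not meant.

How it is judged (in metres and radians):
On the way, in this order (a step that is already met when the one before it is completed fails the run):
1. the V-block is flat against the face of the angle plate while the sleeve still lies in its rest (x of vblock in the frame of angle_plate between -0.039 and -0.033 m and y of vblock in the frame of angle_plate between -0.045 and 0.045 m and angle between the x axis of vblock and the x axis of angle_plate, either way round below 0.05 rad and height (world z) of vblock below 0.004 m and angle between vblock's own z axis and vertical below 0.04 rad and distance of sleeve from where it was at the start of the episode below 0.02 m), for 0.2 s.
2. the sleeve has been lifted clear of its rest (height (world z) of sleeve above 0.075 m), for 0.1 s.
At the end, for the whole second after the job is handed in: V-block on the bench within 4 mm of the angle plate's face, square within 0.05 rad, at most 45 mm off its middle. Sleeve seated in the vee (2 mm, 0.05 rad), its end within 4.5 mm of the face, held by the fingers and pressed with over 6 N on each wall of the vee; all at rest (x of vblock in the frame of angle_plate between -0.039 and -0.033 m and y of vblock in the frame of angle_plate between -0.045 and 0.045 m and angle between the x axis of vblock and the x axis of angle_plate, either way round below 0.05 rad and height (world z) of vblock below 0.004 m and angle between vblock's own z axis and vertical below 0.04 rad and y of sleeve in the frame of vblock between -0.002 and 0.002 m and z of sleeve in the frame of vblock between 0.054 and 0.058 m and angle between the x axis of sleeve and the x axis of vblock, either way round below 0.05 rad and contact force between sleeve and vee_left above 6 N and contact force between sleeve and vee_right above 6 N and contact force between the fingers and sleeve above 3 N and x of sleeve in the frame of angle_plate between -0.0445 and -0.037 m and linear speed of each of sleeve, vblock below 0.02 m/s); the arm keeps its last pose, push and grip.
It fails at once if the V-block is lifted off the bench or tipped (height (world z) of vblock above 0.012 m or angle between vblock's own z axis and vertical above 0.2 rad).
It fails at once if the sleeve is dropped or rammed into the vee (over 70 N on a wall) (contact force between sleeve and vee_left above 70 N or contact force between sleeve and vee_right above 70 N).
It fails at once if another thing on the bench is shifted by more than 30 mm (distance of any of bar, bearing, nut, spanner, hammer, square, gauge, can from where it was at the start of the episode above 0.03 m).
It also fails if it takes over 72 s, if anything falls off the work surface, if the arm or the gripper's body presses on something with over 40 N, if the wrist force passes 120 N, or if a joint passes its speed limit or range.

## Robot

A 6-joint arm with a two-finger parallel gripper is mounted at the origin on the work surface. World frame = base frame: x ahead of the robot, y to its left, z up, the work surface at z = 0. Lengths are in m, angles in degrees, forces in N, time in s.
With the tool pointing down it reaches from about 0.3 to 0.75 m from the base axis. Payload 8.5 kg.
Tool frame: the origin (TCP) lies between the finger pads; the fingertips stand 19 mm ahead of it and the grasp point (between the pads) is the TCP; z points along the fingers, y is the line along which they close (so a half turn about z gives the same grasp; the last joint's range is limited). The gripper opens to 88 mm and grips with 3 to 60 N. Pads are 18 mm wide; open, the fingers measure 123 mm over their backs; the gripper's body (75 mm by 187 mm) begins 45 mm behind the grasp point.
Start: joints at [-85.674, 21.807, 74.336, -0, 83.858, -12.336], TCP at [0.158, -0.527, 0.258] pointing down, gripper open.
Joint ranges: [-178.18, 178.18], [-50.72, 133.34], [12.68, 142.11], [-81.47, 261.47], [9.98, 163.14], [-165.26, 165.26]. Speed limits (degrees/s): [136.94, 136.94, 180, 180, 180, 180].

## Interface

Orientations are given as [roll, pitch, yaw] about the fixed x, y, z axes, in that order (R = Rz(yaw) Ry(pitch) Rx(roll)).
In Python, from cell import * gives the robot as it stands.
- The arm moves only by the tool apply_moves, never from a script. Its argument "moves" is text: rows parted by semicolons, each of 5 numbers parted by spaces: the finger opening in cm, from 0 to 8.81, then the shift along the tool's x, y, z in cm, then the turn about the tool's z in rad. In form: fingers x y z twist; .... A call has exactly 8 rows; each row shifts and turns the commanded pose from where the row before left it, along the tool's axes as they then stand; what a row does not reach is not made up. A row lasts 1/12 s, in which the tool goes at most 41.7 mm and 7.16 degrees, less where a joint would pass 70% of its speed; a pose out of reach is approached as far as the arm can. A call is refused whole if a number of a shift passes 4.17 or a number of a turn 0.125, either way. A call with a gripper value outside its range is refused whole. The fingers move at their own pace and stop on an object; the grip force is fixed at half the most. Time passes only in rows, so rows that do not move let the fingers close, or fill a call up. It gives the time, the measured TCP pose, the force, the opening and the grip force at its end, in the units of the state.
- get_state(): the state, without advancing time (a new reading comes with each control period).
- get_image(name): name is "scene" or "side" or "wrist"; returns the picture (400x640x3 uint8, red, green, blue); there is no depth.
- camera_params(name): a dict with "fx", "fy", "cx", "cy" (pixels), "k1" (the pictures are not rectified: a ray, as slopes to the right and down, at radius r is drawn at 1 + k1 r^2 times it, then the intrinsics apply), "R" (3x3) and "t" (3): a world point X has camera coordinates R X + t. Camera axes: x right, y down, z forward; pixel columns grow to the right and rows downward; lengths in m; the calibration is good to about 2 mm. A picture is of the moment at which its call begins: read the wrist's pose just before it. camera_params takes no time and is no camera call; for the wrist camera it gives the pose at the moment of the call.
- hand_in(): hands the job in; it is judged then, once.
The state is a dict: "t": time; "q": joint angles; "qvel": joint speeds; "tau": joint torques, N m; "tcp_pos": TCP position; "tool_rot": TCP orientation; "contact_force": force on the tool from outside, world axes, zero at the start; "moment": the same for the moment, N m; "finger_gap": opening from 0.0 (shut) to 1.0 (fully open); "grasp_force": force on a finger pad.
Only numpy, scipy, OpenCV 4.12 (cv2) and the standard library are available. Lean on these libraries where they do the work, as an engineer would, in place of code of your own. Each camera call takes 0.05 s, during which the arm holds its last target. There are 200 camera calls.

## Working session

There is one attempt and no reset: what is moved stays moved. The work goes in short steps, Python scripts to look and compute and a tool call to move; the robot and the scene stay as the last step left them, time stands still between calls to the robot, and variables do not carry over. Pictures are saved under pics/ and viewed, at most 10 in all, crops included, and the job is handed in when it is done.

Besides the shell and the picture viewer there is one more tool, called by a JSON object that holds its "fn" and its "kwargs", one argument or row to a line. apply_moves: Moves the arm, as the interface text tells. Its arguments: {"type":"object","properties":{"moves":{"type":"string"}},"required":["moves"]}

```bash
mkdir -p pics; ls
python3 - <<'E'
from cell import *
import cv2
for n in("scene","side"):
    cv2.imwrite(f"pics/{n}0.png",get_image(n)[:,:,::-1]); p=camera_params(n);print(n,p)
print(get_state())
E
```

```text
pics
scene {'fx': 491.36364541720627, 'fy': 491.36364541720627, 'cx': 322.1842897413552, 'cy': 207.03608704133646, 'k1': 0.002777733810474078, 'R': array([[-0.62987724,  0.77665781, -0.00757026],
       [ 0.63094566,  0.50597056, -0.58813379],
       [-0.45294838, -0.37522851, -0.80872822]]), 't': array([ 0.33908297, -0.30246161,  1.76183257])}
side {'fx': 484.62447951556373, 'fy': 484.62447951556373, 'cx': 318.0665453551412, 'cy': 212.01407290804383, 'k1': -0.004186150446477173, 'R': array([[-0.8302354 , -0.55713951, -0.01745702],
       [-0.37123831,  0.57602907, -0.72826686],
       [ 0.41580199, -0.59815222, -0.68507126]]), 't': array([0.45775451, 0.26958715, 1.06480584])}
{'t': 0.1, 'q': array([-8.56747371e+01,  2.18345258e+01,  7.43797654e+01,  1.14639217e-03,
        8.38577596e+01, -1.23350269e+01]), 'qvel': array([ 0.06865569, -0.0861095 , -0.12269727, -0.08099804,  0.00298634,
       -0.08949828]), 'tau': array([ 2.36169159e-03, -4.38655615e+01, -2.24912810e+01,  7.14036031e-02,
        3.42329009e-02, -7.98195106e-05]), 'tcp_pos': array([ 0.1576742 , -0.52666921,  0.2572277 ]), 'tool_rot': array([-1.79929856e+02, -1.65053891e-02,  1.66601563e+01]), 'contact_force': array([ 0.17644516,  0.07073367, -0.32122805]), 'moment': array([ 0.0395689 , -0.04049143, -0.00617535]), 'grasp_force': 0.0, 'finger_gap': 0.9953373323488671}
```

View pics/scene0.png

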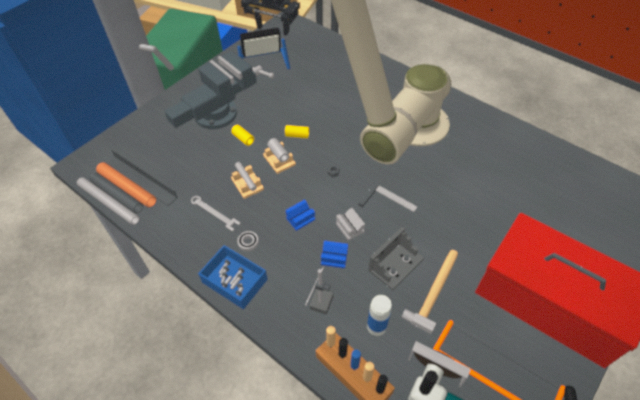

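View pics/side0.png

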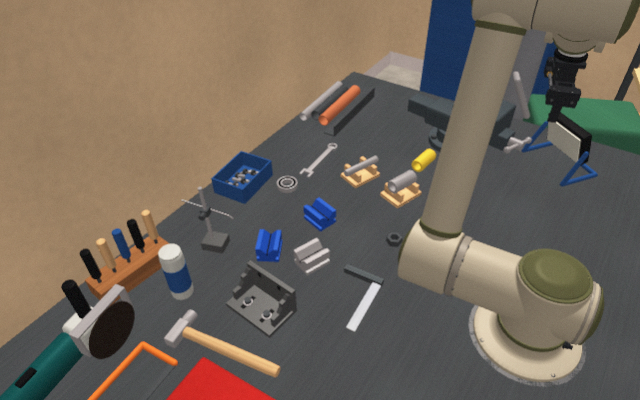

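Scene view: grey V-block at (350,222), angle plate at (395,258), sleeve in its rest at (278,150), slim bar at (245,177), and the try square close to the block at (385,198).
Look-alikes: blue V-blocks at (300,214) and (335,254), yellow tubes at (242,134) and (297,131), and the slim bar. I choose the grey V-block and the thick grey tube. In the side view these are at (311,255) and (403,182).

```bash
cat > h.py <<'E'
from cell import *
import cv2, numpy as np
def ray(P,uv):
    d=(np.array(uv,float)-[P['cx'],P['cy']])/[P['fx'],P['fy']]; s=d.copy()
    for _ in range(5): s=d/(1+P['k1']*(s@s))
    return -P['R'].T@P['t'], P['R'].T@np.array([s[0],s[1],1])
def onz(P,uv,z):
    c,d=ray(P,uv); return c+d*(z-c[2])/d[2]
def proj(P,X):
    x=P['R']@np.array(X)+P['t']; s=x[:2]/x[2]; s=s*(1+P['k1']*(s@s)); return s*[P['fx'],P['fy']]+[P['cx'],P['cy']]
E
python3 - <<'E'
from h import *
np.set_printoptions(precision=4,suppress=True)
A=camera_params("scene");B=camera_params("side");W=camera_params("wrist")
for n,a,b,z in[("vb",(350,222),(311,255),.04),("sleeve",(278,150),(403,182),.06),("bar",(245,177),(361,165),.05),("plate",(395,258),(262,297),.03),("sqcorner",(385,197),(363,275),.01),("nut",(334,171),(394,239),.015),("blue1",(300,214),(320,213),.04),("blue2",(335,254),(268,245),.04)]:
    print(n,onz(A,a,z),onz(B,b,z))
T=get_state()
print(W)
R=cv2.Rodrigues
from scipy.spatial.transform import Rotation as Ro
Rt=Ro.from_euler('xyz',T['tool_rot'],degrees=True).as_matrix()
c=-W['R'].T@W['t']; print('cam in tool',Rt.T@(c-T['tcp_pos']),W['R']@Rt)
a=cv2.resize(get_image("scene")[110:310,200:440],None,fx=2.5,fy=2.5,interpolation=3)
b=cv2.resize(get_image("side")[140:340,180:440],None,fx=2.5,fy=2.5,interpolation=3)
cv2.imwrite("pics/crop.png",cv2.cvtColor(b,4)); 
cv2.imwrite("pics/w0.png",get_image("wrist")[:,:,::-1])
E
```

```text
vb [0.516  0.0889 0.04  ] [0.5084 0.0939 0.04  ]
sleeve [ 0.4474 -0.2593  0.06  ] [ 0.4359 -0.2573  0.06  ]
bar [ 0.5921 -0.2703  0.05  ] [ 0.5801 -0.2726  0.05  ]
plate [0.5291 0.26   0.03  ] [0.5354 0.2544 0.03  ]
sqcorner [0.3535 0.1059 0.01  ] [0.3809 0.0569 0.01  ]
nut [ 0.3732 -0.0838  0.015 ] [ 0.3717 -0.0875  0.015 ]
blue1 [ 0.587  -0.0462  0.04  ] [ 0.5733 -0.0433  0.04  ]
blue2 [0.6305 0.1221 0.04  ] [0.6183 0.1252 0.04  ]
{'fx': 331.58018423119626, 'fy': 331.58018423119626, 'cx': 320.7251326042323, 'cy': 197.49234106244347, 'k1': -0.020422775206592803, 'R': array([[ 0.2875, -0.9578, -0.0005],
       [-0.9114, -0.2737,  0.3074],
       [-0.2946, -0.088 , -0.9516]]), 't': array([-0.5487, -0.0423,  0.3898])}
cam in tool [ 0.08   -0.0011 -0.1264] [[ 0.0008  1.     -0.0008]
 [-0.9515  0.0006 -0.3077]
 [-0.3077  0.001   0.9515]]
```

View pics/crop.png

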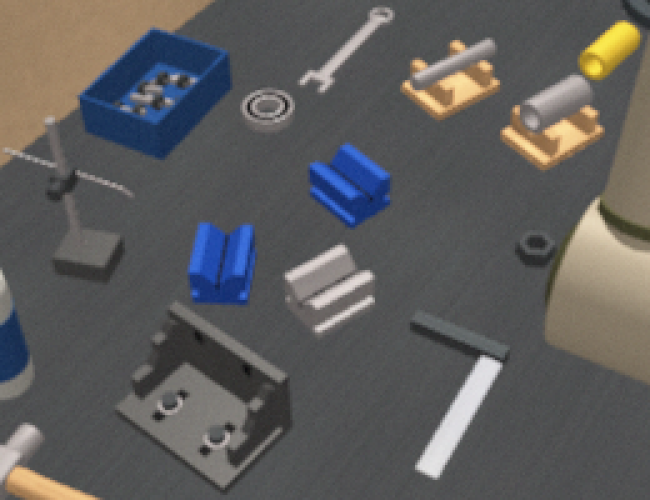

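Crop: grey V-block at about (330,288), vee aimed at the upright of the angle plate (top edge (175,305)–(290,375)). The thick grey tube is at (557,103), the only one in a rest. The blue blocks and yellow tube are clearly different. The choice is confirmed.

Run:
```python
from h import *
np.set_printoptions(precision=4,suppress=True)
B=camera_params("side")
f=lambda x,y,z:onz(B,(180+x/2.5,140+y/2.5),z)
p,q=f(175,304,.08),f(290,374,.08);print("plate top",p,q,np.degrees(np.arctan2(*(q-p)[:2])))
print("sleeve ends",f(534,112,.055),f(580,90,.055))
print("block ridge",f(287,280,.045),f(342,250,.045),f(300,313,.045),f(372,278,.045))
print("square", f(413,322,.018),f(506,355,.018),f(430,470,0))
print("gauge",f(85,255,.02), f(130,192,.15))
s=get_state();print(s['tcp_pos'],s['tool_rot'])
```

```text
plate top [0.5949 0.2169 0.08  ] [0.4576 0.2244 0.08  ] -86.88014467430992
sleeve ends [ 0.4548 -0.2378  0.055 ] [ 0.4287 -0.301   0.055 ]
block ridge [0.5449 0.1111 0.045 ] [0.5221 0.0479 0.045 ] [0.5095 0.1388 0.045 ] [0.4761 0.0633 0.045 ]
square [0.4242 0.0696 0.018 ] [0.3285 0.0562 0.018 ] [0.329  0.1949 0.    ]
gauge [0.7559 0.1796 0.02  ] [0.6738 0.1754 0.15  ]
[ 0.1577 -0.5268  0.2575] [-179.9642   -0.0087   16.6609]
```

View pics/w0.png

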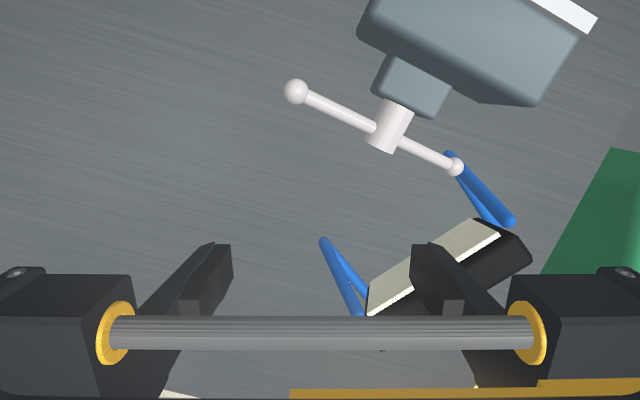

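Wrist view: vice and fingers only, with no job parts. I go above the sleeve first, since it is on the way, and measure there.

```bash
cat >> h.py <<'E'
from scipy.spatial.transform import Rotation as Ro
def plan(xyz,yaw,n,s=None):
    s=s or get_state(); p=s['tcp_pos']; y0=s['tool_rot'][2]
    d=(np.array(xyz)-p)*100/n; w=np.radians((yaw-y0+180)%360-180)/n
    for k in range(n):
        a=np.radians(y0)+w*k; c,si=np.cos(a),np.sin(a)
        print("%.2f %.2f %.2f %.3f;"%(c*d[0]+si*d[1], si*d[0]-c*d[1], -d[2], -w),end=' ')
    print()
E
python3 - <<'E'
from h import *
plan((.443,-.27,.257),67,10)
E
```

```text
3.47 -1.64 0.00 -0.088; 3.60 -1.33 0.00 -0.088; 3.70 -1.01 0.00 -0.088; 3.78 -0.68 0.00 -0.088; 3.82 -0.35 0.00 -0.088; 3.84 -0.01 0.00 -0.088; 3.82 0.33 0.00 -0.088; 3.78 0.66 0.00 -0.088; 3.71 0.99 0.00 -0.088; 3.61 1.31 0.00 -0.088;
```

{"fn": "apply_moves", "kwargs": {
  "moves": "8.8 3.45 -1.65 0 -0.11; 8.8 3.6 -1.25 0 -0.11; 8.8 3.75 -0.85 0 -0.11; 8.8 3.8 -0.4 0 -0.11; 8.8 3.85 0 0 -0.11; 8.8 3.8 0.4 0 -0.11; 8.8 3.75 0.8 0 -0.11; 8.8 3.6 1.2 0 -0.11"
}}

```text
t: 0.92
tcp_pos: [0.3859, -0.3202, 0.2578]
tool_rot: [180.0, 0.0, 67.4]
contact_force: [-0.1, -0.0, 0.3]
finger_gap: 0.994
grasp_force: 0.0
```

Run:
```python
from h import *
s=get_state();print(s['tcp_pos'],s['tool_rot'],s['t'])
plan((.443,-.27,.257),67,8)
```

```text
[ 0.38585874 -0.32018029  0.25781807] [1.79995319e+02 1.68539777e-03 6.73894818e+01] 0.9167
0.85 0.42 0.01 0.001; 0.85 0.42 0.01 0.001; 0.85 0.42 0.01 0.001; 0.85 0.42 0.01 0.001; 0.86 0.42 0.01 0.001; 0.86 0.41 0.01 0.001; 0.86 0.41 0.01 0.001; 0.86 0.41 0.01 0.001;
```

{"fn": "apply_moves", "kwargs": {
  "moves": "8.8 1.7 0.8 0 0; 8.8 1.7 0.8 0 0; 8.8 1.7 0.8 0 0; 8.8 1.7 0.8 0 0; 8.8 0 0 0 0; 8.8 0 0 0 0; 8.8 0 0 0 0; 8.8 0 0 0 0"
}}

```text
t: 1.58
tcp_pos: [0.4401, -0.2722, 0.2577]
tool_rot: [-180.0, 0.0, 67.0]
contact_force: [-0.1, -0.3, 0.4]
finger_gap: 1.0
grasp_force: 0.0
```

Run:
```python
from h import *
import pickle
s=get_state();W=camera_params("wrist");im=get_image("wrist")
print(s['tcp_pos'],s['tool_rot'])
cv2.imwrite("pics/w1.png",im[:,:,::-1]);pickle.dump((s,W),open("w1.pkl","wb"))
```

```text
[ 0.4401284  -0.27222663  0.25774892] [-1.79994366e+02  9.00047024e-03  6.70224531e+01]
```

View pics/w1.png

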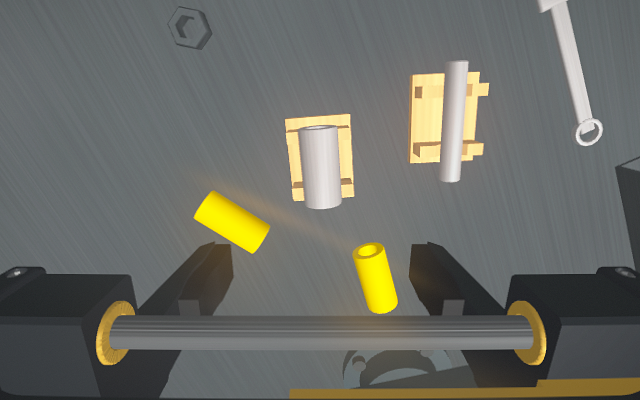

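Wrist view: sleeve in its rest at (321,167), silhouette about (301–341, 126–207). Slim bar at (453,120). Yellow tubes at (232,222) and (375,278).

Run:
```python
from h import *
import pickle
np.set_printoptions(precision=4,suppress=True)
s,W=pickle.load(open("w1.pkl","rb"));im=cv2.imread("pics/w1.png")
hsv=cv2.cvtColor(im,cv2.COLOR_BGR2HSV)
m=((hsv[...,1]<40)&(hsv[...,2]>125)).astype(np.uint8);m[:, :270]=0;m[:,370:]=0;m[:110]=0;m[230:]=0
m=cv2.morphologyEx(m,cv2.MORPH_OPEN,np.ones((3,3)))
pts=[]
for r in range(138,198,2):
    c=np.where(m[r])[0]
    if len(c): pts.append([(c.min()+c.max())/2,r]); 
    if r%12==6: print(r,c.min(),c.max())
ys=np.where(m.any(1))[0];print("rows",ys.min(),ys.max())
X=np.array([onz(W,p,.051) for p in pts])
vx,vy,x0,y0=cv2.fitLine(X[:,:2].astype(np.float32),2,0,.01,.01).ravel();print("axis yaw",np.degrees(np.arctan2(vy,vx)),x0,y0)
C=-W['R'].T@W['t'];print("cam",C)
for r in(ys.min(),ys.max()):
  c=np.where(m[r])[0].mean()
  for z in(.071,.051,.031):print(r,c,z,onz(W,(c,r),z))
# wood
w=((hsv[...,0]>8)&(hsv[...,0]<25)&(hsv[...,1]>60)&(hsv[...,2]>150)).astype(np.uint8);w[:,:270]=0;w[:,370:]=0;w[:105]=0;w[225:]=0
cs=max(cv2.findContours(w,0,2)[0],key=cv2.contourArea);print(cv2.boundingRect(np.vstack(cs)))
for p in[(286,119),(350,114),(292,202),(354,196)]:print(p,onz(W,p,.012))
```

```text
138 299 337
150 300 338
162 302 338
174 303 339
186 303 340
rows 125 229
axis yaw 71.378815 0.44146502 -0.26684752
cam [ 0.471  -0.1974  0.3841]
125 327.0 0.071 [ 0.4646 -0.2282  0.071 ]
125 327.0 0.051 [ 0.4642 -0.2302  0.051 ]
125 327.0 0.031 [ 0.4638 -0.2321  0.031 ]
229 308.5 0.071 [ 0.4069 -0.3174  0.071 ]
229 308.5 0.051 [ 0.4028 -0.3251  0.051 ]
229 308.5 0.031 [ 0.3987 -0.3327  0.031 ]
(285, 113, 70, 88)
(286, 119) [ 0.4244 -0.2105  0.012 ]
(350, 114) [ 0.491  -0.2329  0.012 ]
(292, 202) [ 0.3907 -0.3006  0.012 ]
(354, 196) [ 0.4611 -0.3223  0.012 ]
```

Run:
```python
from h import *
W=__import__('pickle').load(open("w1.pkl","rb"))[1]
for r,z in((208,.071),(207,.071),(206,.071)):print(onz(W,(322.5,r),z))
plan((.50,.06,.257),75,10)
```

```text
[ 0.42898541 -0.30194022  0.071     ]
[ 0.42939851 -0.30095915  0.071     ]
[ 0.4298108  -0.29998002  0.071     ]
3.29 -0.75 0.01 -0.014; 3.30 -0.70 0.01 -0.014; 3.31 -0.65 0.01 -0.014; 3.32 -0.61 0.01 -0.014; 3.33 -0.56 0.01 -0.014; 3.34 -0.52 0.01 -0.014; 3.34 -0.47 0.01 -0.014; 3.35 -0.42 0.01 -0.014; 3.36 -0.38 0.01 -0.014; 3.36 -0.33 0.01 -0.014;
```

{"fn": "apply_moves", "kwargs": {
  "moves": "8.8 4.1 -0.9 0 -0.018; 8.8 4.1 -0.8 0 -0.018; 8.8 4.1 -0.8 0 -0.018; 8.8 4.1 -0.7 0 -0.018; 8.8 4.1 -0.6 0 -0.018; 8.8 4.1 -0.6 0 -0.018; 8.8 4.1 -0.5 0 -0.018; 8.8 4.1 -0.4 0 -0.014"
}}

```text
t: 2.3
tcp_pos: [0.499, 0.0565, 0.258]
tool_rot: [180.0, 0.0, 75.1]
contact_force: [0.6, -0.7, 0.3]
finger_gap: 1.002
grasp_force: 0.0
```

{"fn": "apply_moves", "kwargs": {
  "moves": "8.8 0 0 0 0; 8.8 0 0 0 0; 8.8 0 0 0 0; 8.8 0 0 0 0; 8.8 0 0 0 0; 8.8 0 0 0 0; 8.8 0 0 0 0; 8.8 0 0 0 0"
}}

```text
t: 2.97
tcp_pos: [0.4992, 0.0547, 0.2578]
tool_rot: [180.0, 0.0, 75.0]
contact_force: [-0.3, 0.4, 0.6]
finger_gap: 1.0
grasp_force: 0.0
```

Run:
```python
from h import *
import pickle
s=get_state();W=camera_params("wrist");im=get_image("wrist")
print(s['tcp_pos'],s['tool_rot'])
cv2.imwrite("pics/w2.png",im[:,:,::-1]);pickle.dump((s,W),open("w2.pkl","wb"))
```

```text
[0.4991846  0.05467129 0.25777332] [1.79997620e+02 5.31829956e-04 7.50496696e+01]
```

View pics/w2.png

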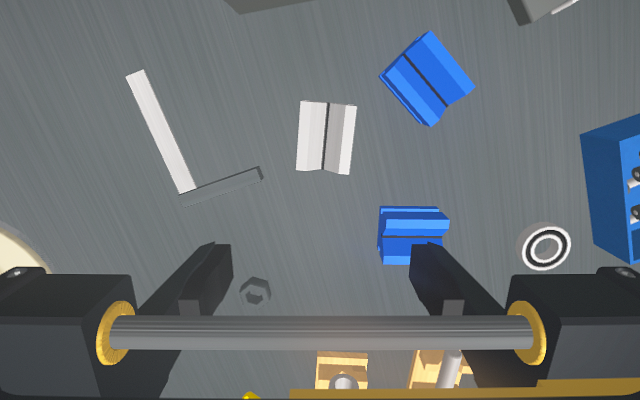

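Wrist view: V-block at (326,137), corners about (300,101), (356,105), (349,175), (296,170). The angle plate just shows at the top, (225–318, 0–14). The blue block near the right finger is at (412,235). I shift forward to see the plate fully.

{"fn": "apply_moves", "kwargs": {
  "moves": "8.8 2 0 0 0; 8.8 3 0 0 0; 8.8 2 0 0 0; 8.8 0 0 0 0; 8.8 0 0 0 0; 8.8 0 0 0 0; 8.8 0 0 0 0; 8.8 0 0 0 0"
}}

```text
t: 3.68
tcp_pos: [0.5171, 0.122, 0.2578]
tool_rot: [180.0, 0.0, 75.0]
contact_force: [0.2, -0.5, 0.1]
finger_gap: 0.995
grasp_force: 0.0
```

Run:
```python
from h import *
import pickle
s=get_state();W=camera_params("wrist");im=get_image("wrist")
print(s['tcp_pos'],s['tool_rot'])
cv2.imwrite("pics/w3.png",im[:,:,::-1]);pickle.dump((s,W),open("w3.pkl","wb"))
cv2.imwrite("pics/w3c.png",cv2.resize(im[:270,120:480],None,fx=2.2,fy=2.2,interpolation=2)[:,:,::-1])
```

```text
[0.51707738 0.12197477 0.25784573] [1.79998530e+02 7.33451327e-03 7.50351214e+01]
```

View pics/w3c.png

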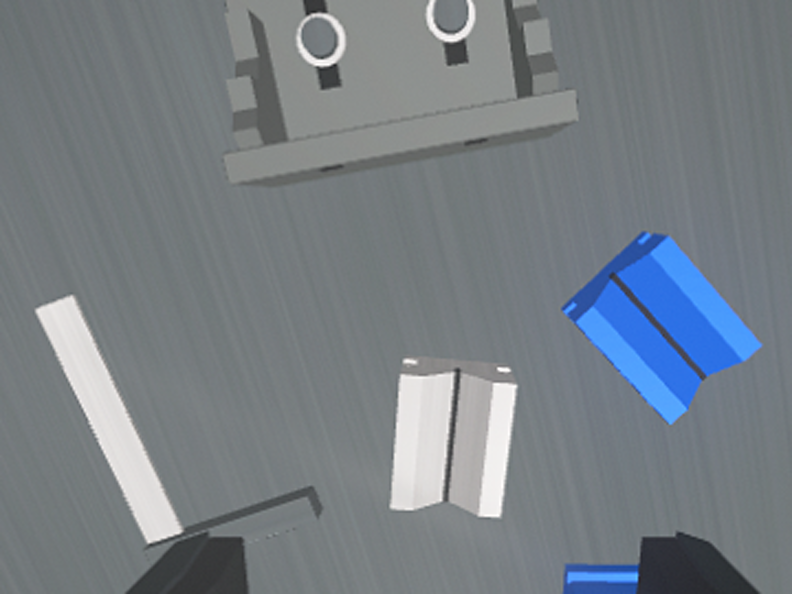

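Crop of the wrist view: block top corners (401,373), (517,383), (500,517), (390,508). Plate face top edge runs from (232,183) to (577,120).

Run:
```python
from h import *
import pickle
np.set_printoptions(precision=4,suppress=True)
s,W=pickle.load(open("w3.pkl","rb"))
f=lambda x,y,z:onz(W,(120+x/2.2,y/2.2),z)[:2]
fl,fr,nr,nl=[f(*p,.045) for p in((401,373),(517,383),(500,517),(390,508))]
p,q=f(232,183,.08),f(577,120,.08)
yaw=lambda v:np.degrees(np.arctan2(v[1],v[0]))
print("block c",(fl+fr+nr+nl)/4,"yaw",yaw(fl-nl),yaw(fr-nr),yaw(fr-fl)+90,"size",np.linalg.norm(fl-nl),np.linalg.norm(fr-nr),np.linalg.norm(fr-fl))
d=q-p;print("plate",p,q,np.linalg.norm(d),"yaw x",yaw(d)+90)
n=np.array([-d[1],d[0]])/np.linalg.norm(d);c=(fl+fr+nr+nl)/4;m=(p+q)/2
print("block in plate x,y",n@(c-m),np.array([-n[1],n[0]])@(c-m),"mid",m)
print("target",m-.035*n, n)
for pt in((640,565),(762,345),(672,423),(562,310),(310,490),(322,515)):print(pt,f(*pt,.045),f(*pt,.018))
```

```text
block c [0.5125 0.0863] yaw 69.5513542889115 69.85470785707967 70.02293234717031 size 0.07016820489107302 0.07022584945726006 0.05559576691585658
plate [0.459  0.2275] [0.5956 0.2149] 0.13719400114847968 yaw x 84.74987064051238
block in plate x,y -0.13568140917617838 0.002387202534179491 mid [0.5273 0.2212]
target [0.5241 0.1863] [0.0915 0.9958]
(640, 565) [ 0.5907 -0.0016] [ 0.595  -0.0177]
(762, 345) [0.667  0.0979] [0.6773 0.0898]
(672, 423) [0.6194 0.0707] [0.6259 0.0604]
(562, 310) [0.5789 0.1383] [0.5822 0.1333]
(310, 490) [0.438  0.0827] [0.4301 0.0734]
(322, 515) [0.4397 0.0681] [0.4319 0.0576]
```

Run:
```python
from h import *
plan((.5083,.075,.12),69.7,7)
```

```text
-0.68 0.05 1.97 0.013; -0.68 0.06 1.97 0.013; -0.68 0.07 1.97 0.013; -0.68 0.08 1.97 0.013; -0.68 0.09 1.97 0.013; -0.68 0.10 1.97 0.013; -0.68 0.11 1.97 0.013;
```

{"fn": "apply_moves", "kwargs": {
  "moves": "8.8 -0.8 0.1 1.5 0.015; 8.8 -1 0.1 2.3 0.019; 8.8 -1 0.1 2.7 0.02; 8.8 -1 0.1 2.7 0.019; 8.8 -1 0.15 2.6 0.019; 8.8 0 0 1 0; 8.8 0 0 0 0; 8.8 0 0 0 0"
}}

```text
t: 4.4
tcp_pos: [0.5085, 0.075, 0.1299]
tool_rot: [-180.0, 0.0, 69.8]
contact_force: [0.8, 0.1, -0.1]
finger_gap: 0.998
grasp_force: 0.0
```

Run:
```python
from h import *
s=get_state();print(s['tcp_pos'],s['tool_rot'])
plan((.5083,.075,.038),69.7,1)
```

```text
[0.50853484 0.07496824 0.12994108] [-1.79983703e+02  2.34594745e-03  6.97993091e+01]
-0.01 -0.02 9.19 0.002;
```

{"fn": "apply_moves", "kwargs": {
  "moves": "8.8 0 0 2 0; 8.8 0 0 2.5 0; 8.8 0 0 2.5 0; 8.8 0 0 1.5 0; 8.8 0 0 0.7 0; 8.8 0 0 0 0; 8.8 0 0 0 0; 7 0 0 0 0"
}}

```text
t: 5.07
tcp_pos: [0.5092, 0.0754, 0.0391]
tool_rot: [179.9, -0.0, 69.8]
contact_force: [0.4, -0.3, -0.5]
finger_gap: 0.943
grasp_force: 0.0
```

{"fn": "apply_moves", "kwargs": {
  "moves": "6.5 0 0 0 0; 6 0 0 0 0; 5.7 0 0 0 0; 5 0 0 0 0; 5 0 0 0 0; 5 0 0 0 0; 5 0 0 0 0; 5 0 0 0 0"
}}

```text
t: 5.73
tcp_pos: [0.5085, 0.0753, 0.0381]
tool_rot: [180.0, -0.0, 69.8]
contact_force: [-0.6, -1.0, 5.8]
finger_gap: 0.635
grasp_force: 30.0
```

Run:
```python
from h import *
s=get_state();print(s['tcp_pos'],s['tool_rot'])
n=np.array([.0915,.9958]);t=np.array([.520,.1867])-.012*n;print(t)
plan((*(t-.008*n),.0378),84.75,8)
```

```text
[0.50850689 0.07532971 0.0380532 ] [ 1.79976811e+02 -7.15612096e-03  6.98342616e+01]
[0.518902  0.1747504]
1.11 -0.28 0.00 -0.033; 1.12 -0.24 0.00 -0.033; 1.13 -0.21 0.00 -0.033; 1.14 -0.17 0.00 -0.033; 1.14 -0.13 0.00 -0.033; 1.15 -0.10 0.00 -0.033; 1.15 -0.06 0.00 -0.033; 1.15 -0.02 0.00 -0.033;
```

{"fn": "apply_moves", "kwargs": {
  "moves": "5 0.5 -0.1 0 -0.02; 5 1 -0.3 0 -0.035; 5 1.2 -0.3 0 -0.035; 5 1.2 -0.2 0 -0.035; 5 1.2 -0.2 0 -0.035; 5 1.2 -0.1 0 -0.035; 5 1.1 -0.1 0 -0.035; 5 0.8 0 0 -0.03"
}}

```text
t: 6.4
tcp_pos: [0.5153, 0.1594, 0.0381]
tool_rot: [180.0, 0.0, 84.9]
contact_force: [-0.1, -3.5, 6.2]
finger_gap: 0.637
grasp_force: 30.0
```

Run:
```python
from h import *
s=get_state();print(s['tcp_pos'],s['tool_rot'],s['contact_force'])
n=np.array([.0915,.9958]);t=np.array([.520,.1867])-.012*n
plan((*(t-.004*n),.0378),84.75,1)
```

```text
[0.5153387  0.15940076 0.03805928] [1.79958107e+02 1.74380103e-02 8.49293580e+01] [-0.10178761 -3.48213967  6.21187946]
1.16 0.22 0.03 0.003;
```

{"fn": "apply_moves", "kwargs": {
  "moves": "5 0.4 0 0 0; 5 0.4 0 0 0; 5 0.2 0 0 0; 5 0.1 0 0 0; 5 0.1 0 0 0; 5 0.1 0 0 0; 5 0.1 0 0 0; 5 0 0 0 0"
}}

```text
t: 7.07
tcp_pos: [0.5166, 0.1726, 0.038]
tool_rot: [180.0, 0.0, 84.8]
contact_force: [-0.8, -1.9, 6.9]
finger_gap: 0.629
grasp_force: 30.0
```

{"fn": "apply_moves", "kwargs": {
  "moves": "5 0.05 0 0 0; 5 0.05 0 0 0; 5 0.05 0 0 0; 5 0.05 0 0 0; 5 0.05 0 0 0; 5 0.05 0 0 0; 5 0 0 0 0; 5 0 0 0 0"
}}

```text
t: 7.73
tcp_pos: [0.5169, 0.1755, 0.038]
tool_rot: [180.0, 0.0, 84.8]
contact_force: [-0.3, -2.7, 5.5]
finger_gap: 0.632
grasp_force: 30.0
```

{"fn": "apply_moves", "kwargs": {
  "moves": "5 0.05 0 0 0; 5 0.05 0 0 0; 5 0.05 0 0 0; 5 0.05 0 0 0; 5 0.05 0 0 0; 5 0.05 0 0 0; 5 0 0 0 0; 5 0 0 0 0"
}}

```text
t: 8.4
tcp_pos: [0.5169, 0.1761, 0.038]
tool_rot: [-180.0, 0.3, 84.8]
contact_force: [-2.7, -19.6, 7.7]
finger_gap: 0.638
grasp_force: 30.0
```

{"fn": "apply_moves", "kwargs": {
  "moves": "5 -0.1 0 0 0; 5 -0.1 0 0 0; 6.5 0 0 0 0; 8.8 0 0 0 0; 8.8 0 0 0 0; 8.8 0 0 0 0; 8.8 0 0 0 0; 8.8 0 0 -1 0"
}}

```text
t: 9.07
tcp_pos: [0.516, 0.1763, 0.0466]
tool_rot: [-179.8, 0.0, 84.7]
contact_force: [0.2, -0.0, 0.0]
finger_gap: 0.995
grasp_force: 0.0
```

{"fn": "apply_moves", "kwargs": {
  "moves": "8.8 0 0 -1.5 0; 8.8 -0.5 0 -3.5 0; 8.8 -1 0 -4 0; 8.8 -1 0 -4 0; 8.8 -1.5 0 -4 0; 8.8 -1.5 0 -3 0; 8.8 -0.5 0 -1 0; 8.8 0 0 0 0"
}}

```text
t: 9.73
tcp_pos: [0.5119, 0.1162, 0.2596]
tool_rot: [179.7, -0.0, 84.7]
contact_force: [-0.0, -0.5, 0.0]
finger_gap: 0.998
grasp_force: 0.0
```

Run:
```python
from h import *
import pickle
s=get_state();W=camera_params("wrist");im=get_image("wrist")
print(s['tcp_pos'],s['tool_rot'])
cv2.imwrite("pics/w4.png",im[:,:,::-1]);pickle.dump((s,W),open("w4.pkl","wb"))
cv2.imwrite("pics/w4c.png",cv2.resize(im[0:240,190:450],None,fx=2.5,fy=2.5,interpolation=2)[:,:,::-1])
```

```text
[0.51186868 0.1161622  0.25961206] [ 1.79683708e+02 -2.76824952e-02  8.46548388e+01]
```

View pics/w4c.png

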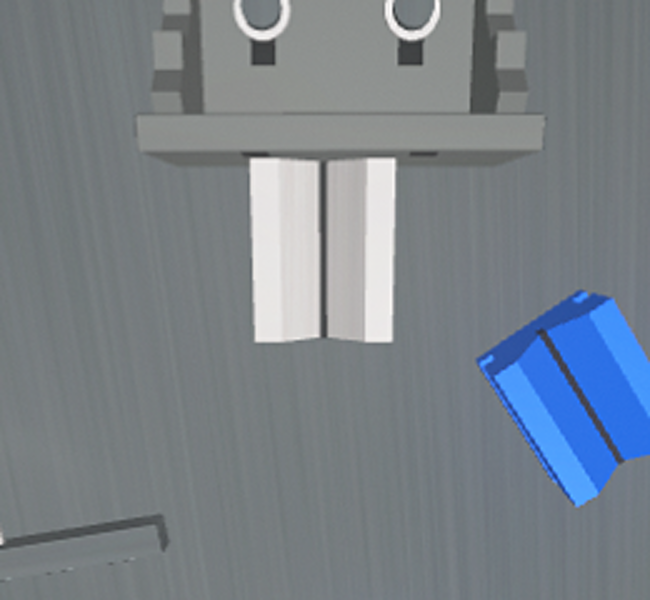

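The V-block sits flat against the plate: near edge (255,341)–(392,341), far edge at row 157, plate face edge (137,151)–(543,152).

Run:
```python
from h import *
import pickle
np.set_printoptions(precision=4,suppress=True)
s,W=pickle.load(open("w4.pkl","rb"))
f=lambda x,y,z:onz(W,(190+x/2.5,y/2.5),z)[:2]
fl,fr,nr,nl=[f(*p,.045) for p in((249.5,157),(396,157),(392.5,342),(255,342))]
p,q=f(137,151,.08),f(543,152,.08)
yaw=lambda v:np.degrees(np.arctan2(v[1],v[0]))
c=(fl+fr+nr+nl)/4
print("block c",c,"yaw",yaw(fl-nl),yaw(fr-nr),yaw(nr-nl)+90,np.linalg.norm(fl-nl),"vee",f(325,165,.028),f(324,335,.028))
d=q-p;n=np.array([-d[1],d[0]])/np.linalg.norm(d);m=(p+q)/2
print("plate",yaw(d)+90,np.linalg.norm(d),"block x",n@(c-m),"near edge",n@((nr+nl)/2-m))
a,b=f(325,165,.028),f(324,335,.028);print("vee yaw",yaw(a-b))
plan((.442,-.265,.2596),71,10)
```

```text
block c [0.5181 0.1869] yaw 84.94335873803988 84.95614733221804 84.65081195976063 0.07050193076088082 vee [0.5219 0.2202] [0.5152 0.1524]
plate 84.61307827080059 0.13959910812710993 block x -0.03458058868159533 near edge -0.06984878471774562
vee yaw 84.303613181857
-3.87 -0.34 -0.02 0.024; -3.87 -0.24 -0.02 0.024; -3.88 -0.15 -0.02 0.024; -3.88 -0.06 -0.02 0.024; -3.88 0.03 -0.02 0.024; -3.88 0.13 -0.02 0.024; -3.87 0.22 -0.02 0.024; -3.87 0.31 -0.02 0.024; -3.86 0.40 -0.02 0.024; -3.85 0.50 -0.02 0.024;
```

{"fn": "apply_moves", "kwargs": {
  "moves": "8.8 -4.1 -0.3 0 0.03; 8.8 -4.1 -0.2 0 0.03; 8.8 -4.1 -0.1 0 0.03; 8.8 -4.1 0 0 0.03; 8.8 -4.1 0.1 0 0.03; 8.8 -4.1 0.2 0 0.03; 8.8 -4.1 0.3 0 0.03; 8.8 -4.1 0.4 0 0.03"
}}

```text
t: 10.45
tcp_pos: [0.4501, -0.2069, 0.2545]
tool_rot: [-179.8, -0.1, 70.9]
contact_force: [1.5, -0.5, 0.5]
finger_gap: 0.998
grasp_force: 0.0
```

{"fn": "apply_moves", "kwargs": {
  "moves": "8.8 -2 0.1 0 0; 8.8 -1 0.1 0 0; 8.8 0 0 0 0; 8.8 0 0 0 0; 8.8 0 0 0 0; 8.8 0 0 0 0; 8.8 0 0 0 0; 8.8 0 0 0 0"
}}

```text
t: 11.12
tcp_pos: [0.4433, -0.2342, 0.2568]
tool_rot: [180.0, -0.0, 71.1]
contact_force: [-0.6, 0.1, 0.4]
finger_gap: 0.999
grasp_force: 0.0
```

Run:
```python
from h import *
import pickle
np.set_printoptions(precision=4,suppress=True)
s=get_state();W=camera_params("wrist");im=get_image("wrist")
print(s['tcp_pos'],s['tool_rot'])
cv2.imwrite("pics/w5.png",im[:,:,::-1]);pickle.dump((s,W),open("w5.pkl","wb"))
print("expect",proj(W,(.442,-.265,.051)),proj(W,(.442+.326*.04,-.265+.946*.04,.071)),proj(W,(.442-.326*.04,-.265-.946*.04,.071)))
hsv=cv2.cvtColor(im,cv2.COLOR_RGB2HSV)
m=((hsv[...,1]<40)&(hsv[...,2]>125)).astype(np.uint8)
u,v=proj(W,(.442,-.265,.051)).astype(int);X=[]
for r in range(v-26,v+27,2):
    c=np.where(m[r,u-32:u+32])[0]+u-32
    if r%10<2:print(r,c.min(),c.max(),len(c))
    X.append(onz(W,((c.min()+c.max())/2,r),.051)[:2])
vx,vy,x0,y0=cv2.fitLine(np.array(X,np.float32),2,0,.01,.01).ravel();print("yaw",np.degrees(np.arctan2(vy,vx)),x0,y0)
plan((.442,-.266,.064),71,10)
```

```text
[ 0.4433 -0.2342  0.2568] [179.9946  -0.0014  71.0523]
expect [329.2557 200.0035] [330.1994 167.075 ] [329.3624 242.743 ]
180 311 360 38
190 312 347 36
200 312 347 36
210 312 347 36
220 297 347 37
yaw 59.568523 0.44137037 -0.26506022
-0.30 0.09 1.93 0.000; -0.30 0.09 1.93 0.000; -0.30 0.09 1.93 0.000; -0.30 0.09 1.93 0.000; -0.30 0.09 1.93 0.000; -0.30 0.09 1.93 0.000; -0.30 0.09 1.93 0.000; -0.30 0.09 1.93 0.000; -0.30 0.09 1.93 0.000; -0.30 0.09 1.93 0.000;
```

Midline at column 329.5 on rows 190–210 matches the expected position and yaw of 71°. Descending.

{"fn": "apply_moves", "kwargs": {
  "moves": "8.8 -0.8 0.2 2 0; 8.8 -0.8 0.2 3 0; 8.8 -0.8 0.2 3.5 0; 8.8 -0.6 0.1 3.5 0; 8.8 0 0 3 0; 8.8 0 0.1 2 0; 8.8 0 0 1 0; 8.8 0 0 0 0"
}}

```text
t: 11.83
tcp_pos: [0.4402, -0.2652, 0.0747]
tool_rot: [-179.8, -0.1, 71.0]
contact_force: [-0.8, -0.3, -0.2]
finger_gap: 0.999
grasp_force: 0.0
```

Run:
```python
from h import *
s=get_state();print(s['tcp_pos'],s['tool_rot'])
plan((.442,-.266,.064),71,1)
```

```text
[ 0.44024183 -0.26523034  0.07469722] [-1.79779585e+02 -1.06845615e-01  7.09814003e+01]
-0.02 0.19 1.07 -0.000;
```

{"fn": "apply_moves", "kwargs": {
  "moves": "8.8 0 0.2 0.5 0; 8.8 0 0 0.5 0; 8.8 0 0 0 0; 7 0 0 0 0; 6 0 0 0 0; 5 0 0 0 0; 4.4 0 0 0 0; 3.5 0 0 0 0"
}}

```text
t: 12.5
tcp_pos: [0.4428, -0.2667, 0.067]
tool_rot: [180.0, 0.0, 71.0]
contact_force: [0.4, 0.0, -0.4]
finger_gap: 0.645
grasp_force: 0.0
```

{"fn": "apply_moves", "kwargs": {
  "moves": "3 0 0 0 0; 3 0 0 0 0; 3 0 0 0 0; 3 0 0 0 0; 3 0 0 0 0; 3 0 0 0 0; 3 0 0 0 0; 3 0 0 0 0"
}}

```text
t: 13.17
tcp_pos: [0.442, -0.2663, 0.0667]
tool_rot: [-179.9, -0.0, 71.0]
contact_force: [-4.8, 0.7, 3.2]
finger_gap: 0.445
grasp_force: 30.0
```

TCP is 15.7 mm above the axis, which is too shallow a grip. I reopen and go 3 mm lower.

{"fn": "apply_moves", "kwargs": {
  "moves": "4.6 0 0 0 0; 5 0 0 0 0; 5 0 0 0 0; 5 0 0 0.15 0; 5 0 0 0.15 0; 5 0 0 0 0; 4 0 0 0 0; 3 0 0 0 0"
}}

```text
t: 13.83
tcp_pos: [0.442, -0.2663, 0.0636]
tool_rot: [-179.8, -0.0, 71.0]
contact_force: [-0.7, -1.8, 4.9]
finger_gap: 0.447
grasp_force: 30.1
```

{"fn": "apply_moves", "kwargs": {
  "moves": "3 0 0 0 0; 3 0 0 0 0; 3 0 0 0 0; 3 0 0 0 0; 3 0 0 0 0; 3 0 0 0 0; 3 0 0 -0.2 0; 3 0 0 -0.4 0"
}}

```text
t: 14.5
tcp_pos: [0.4426, -0.2664, 0.0693]
tool_rot: [-179.9, -0.0, 71.0]
contact_force: [1.0, 0.8, -5.7]
finger_gap: 0.443
grasp_force: 30.0
```

{"fn": "apply_moves", "kwargs": {
  "moves": "3 0 0 -1 0; 3 0 0 -2 0; 3 0 0 -3 0; 3 0 0 -3 0; 3 0 0 -2 0; 3 0 0 -1 0; 3 0 0 0 0; 3 0 0 0 0"
}}

```text
t: 15.17
tcp_pos: [0.4427, -0.2665, 0.1896]
tool_rot: [180.0, -0.0, 71.0]
contact_force: [-0.4, 0.3, -5.3]
finger_gap: 0.449
grasp_force: 30.0
```

Run:
```python
from h import *
s=get_state();print(s['tcp_pos'],s['tool_rot'],s['contact_force'],s['moment'],s['finger_gap'])
im=get_image("wrist");a=get_image("side");cv2.imwrite("pics/w6.png",np.hstack([cv2.resize(im,(480,300)),a[90:390,250:550]])[:,:,::-1])
n=np.array([.0924,.9957]);t=np.array([.5181,.1869])-.012*n
plan((*t,.18),84.7,12)
```

```text
[ 0.44272441 -0.26648854  0.18957319] [ 1.79986073e+02 -5.71045305e-03  7.09790229e+01] [-0.36215944  0.3035968  -5.25153207] [ 0.00617716 -0.07325238  0.0126607 ] 0.4493676370044212
3.68 -0.61 0.07 -0.020; 3.69 -0.54 0.07 -0.020; 3.70 -0.46 0.07 -0.020; 3.71 -0.39 0.07 -0.020; 3.72 -0.32 0.07 -0.020; 3.72 -0.24 0.07 -0.020; 3.73 -0.17 0.07 -0.020; 3.73 -0.09 0.07 -0.020; 3.73 -0.02 0.07 -0.020; 3.73 0.06 0.07 -0.020; 3.73 0.13 0.07 -0.020; 3.72 0.20 0.07 -0.020;
```

View pics/w6.png

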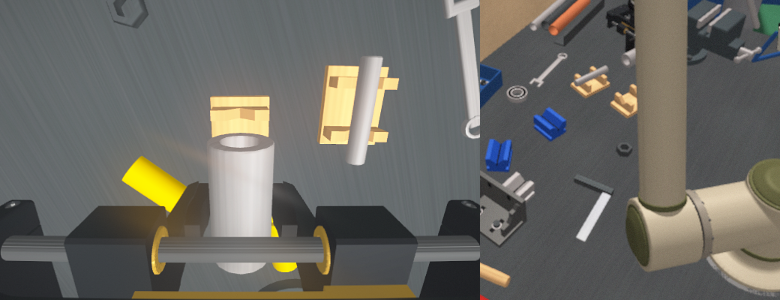

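The sleeve is held (5.3 N on the wrist) and clear of its rest, level, rim at (241,143) in the left half. Carrying it to above the block.

{"fn": "apply_moves", "kwargs": {
  "moves": "3 1 -0.2 0 0; 3 2 -0.4 0 -0.01; 3 3 -0.5 0 -0.02; 3 3.5 -0.5 0 -0.02; 3 3.5 -0.5 0 -0.02; 3 3.5 -0.4 0 -0.02; 3 3.5 -0.3 0 -0.02; 3 3.5 -0.2 0 -0.02"
}}

```text
t: 15.93
tcp_pos: [0.4781, -0.0298, 0.1891]
tool_rot: [-179.9, -0.0, 78.5]
contact_force: [0.7, -1.3, -5.2]
finger_gap: 0.443
grasp_force: 30.0
```

Run:
```python
from h import *
n=np.array([.0924,.9957]);t=np.array([.5181,.1869])-.012*n
plan((*t,.18),84.7,6)
```

```text
3.47 -0.05 0.15 -0.018; 3.47 0.02 0.15 -0.018; 3.47 0.08 0.15 -0.018; 3.47 0.14 0.15 -0.018; 3.47 0.21 0.15 -0.018; 3.46 0.27 0.15 -0.018;
```

{"fn": "apply_moves", "kwargs": {
  "moves": "3 3.4 0 0 -0.015; 3 3.4 0 0 -0.015; 3 3.3 0.1 0 -0.015; 3 3 0.1 0.1 -0.015; 3 2.8 0.1 0.2 -0.015; 3 2 0.1 0.2 -0.015; 3 1.5 0.1 0.2 -0.015; 3 0.7 0 0.2 0"
}}

```text
t: 16.6
tcp_pos: [0.5153, 0.1676, 0.1797]
tool_rot: [-179.9, -0.0, 84.6]
contact_force: [0.8, -0.3, -5.0]
finger_gap: 0.446
grasp_force: 30.0
```

{"fn": "apply_moves", "kwargs": {
  "moves": "3 0 0 0 0; 3 0 0 0 0; 3 0 0 0 0; 3 0 0 0 0; 3 0 0 0 0; 3 0 0 0 0; 3 0 0 0 0; 3 0 0 0 0"
}}

```text
t: 17.27
tcp_pos: [0.5159, 0.1651, 0.1808]
tool_rot: [180.0, -0.0, 84.4]
contact_force: [-0.3, -0.0, -4.8]
finger_gap: 0.442
grasp_force: 30.0
```

Run:
```python
from h import *
np.set_printoptions(precision=4,suppress=True)
s=get_state();print(s['tcp_pos'],s['tool_rot'])
n=np.array([.0924,.9957]);t=np.array([.5181,.1869])-.010*n
plan((*t,.085),84.7,1)
W=camera_params("wrist");im=get_image("wrist");cv2.imwrite("pics/w7.png",im[:,:,::-1])
hsv=cv2.cvtColor(im,cv2.COLOR_RGB2HSV);m=((hsv[...,1]<30)&(hsv[...,2]>140)).astype(np.uint8)
for r in range(165,240,6):
    c=np.where(m[r,250:400])[0]+250;print(r,(c.min(),c.max(),len(c)) if len(c) else None)
C=lambda x,z:proj(W,s['tcp_pos']+np.array([n[0]*x,n[1]*x,z]))
print("expect rim",C(.04,.0073),C(.04,-.0127),C(.04,-.0327))
```

```text
[0.5159 0.1651 0.1808] [179.9966  -0.0018  84.4229]
1.19 0.01 9.58 -0.005; 
165 (np.int64(286), np.int64(355), 66)
171 (np.int64(286), np.int64(355), 66)
177 (np.int64(286), np.int64(355), 69)
183 (np.int64(284), np.int64(357), 64)
189 (np.int64(283), np.int64(365), 69)
195 (np.int64(277), np.int64(365), 71)
201 (np.int64(278), np.int64(365), 87)
207 (np.int64(277), np.int64(365), 89)
213 (np.int64(277), np.int64(364), 88)
219 (np.int64(277), np.int64(364), 88)
225 (np.int64(278), np.int64(364), 87)
231 (np.int64(278), np.int64(364), 87)
237 (np.int64(278), np.int64(364), 87)
expect rim [321.1907 203.6906] [321.086  188.7593] [321.0056 177.2926]
```

{"fn": "apply_moves", "kwargs": {
  "moves": "3 0.3 0 1 -0.005; 3 0.3 0 1.8 0; 3 0.3 0 2 0; 3 0.2 0 2 0; 3 0 0 1.6 0; 3 0 0 1.2 0; 3 0 0 0.7 0; 3 0 0 0.2 0"
}}

```text
t: 17.98
tcp_pos: [0.5164, 0.1764, 0.0743]
tool_rot: [-179.9, 0.0, 84.7]
contact_force: [-0.3, 0.5, -4.6]
finger_gap: 0.447
grasp_force: 30.0
```

{"fn": "apply_moves", "kwargs": {
  "moves": "3 0 0 0 0; 3 0 0 0 0; 3 0 0 0 0; 3 0 0 0 0; 3 0 0 0 0; 3 0 0 0 0; 3 0 0 0 0; 3 0 0 0 0"
}}

```text
t: 18.65
tcp_pos: [0.517, 0.1763, 0.0759]
tool_rot: [180.0, -0.0, 84.7]
contact_force: [0.5, 0.6, -5.4]
finger_gap: 0.448
grasp_force: 30.0
```

Run:
```python
from h import *
s=get_state();print(s['tcp_pos'],s['tool_rot'],s['contact_force'])
n=np.array([.0924,.9957]);t=np.array([.5181,.1869])-.006*n
plan((*t,.0725),84.7,1)
```

```text
[0.51695643 0.17625782 0.07585301] [ 1.79991319e+02 -1.22012434e-03  8.47297210e+01] [ 0.45732916  0.57393772 -5.37244781]
0.47 0.02 0.34 0.001;
```

{"fn": "apply_moves", "kwargs": {
  "moves": "3 0.05 0 0.1 0; 3 0.05 0 0.1 0; 3 0.05 0 0.1 0; 3 0.05 0 0 0; 3 0.05 0 0 0; 3 0 0 0 0; 3 0 0 0 0; 3 0 0 0 0"
}}

```text
t: 19.32
tcp_pos: [0.5172, 0.1787, 0.0728]
tool_rot: [180.0, 0.0, 84.7]
contact_force: [-0.4, 1.1, -4.3]
finger_gap: 0.445
grasp_force: 30.0
```

{"fn": "apply_moves", "kwargs": {
  "moves": "3 0.05 0 0 0; 3 0 0 0 0; 3 0.05 0 0 0; 3 0 0 0 0; 3 0.05 0 0 0; 3 0 0 0 0; 3 0 0 0 0; 3 0 0 0 0"
}}

```text
t: 19.98
tcp_pos: [0.5173, 0.1803, 0.0728]
tool_rot: [-180.0, 0.0, 84.7]
contact_force: [0.7, -0.3, -5.4]
finger_gap: 0.444
grasp_force: 30.0
```

{"fn": "apply_moves", "kwargs": {
  "moves": "3 0.05 0 0 0; 3 0 0 0 0; 3 0.05 0 0 0; 3 0 0 0 0; 3 0 0 0 0; 3 0 0 0 0; 3 0 0 0 0; 3 0 0 0 0"
}}

```text
t: 20.65
tcp_pos: [0.5174, 0.1812, 0.0728]
tool_rot: [-180.0, 0.0, 84.7]
contact_force: [-0.1, -0.4, -5.4]
finger_gap: 0.445
grasp_force: 30.0
```

{"fn": "apply_moves", "kwargs": {
  "moves": "3 0.05 0 0 0; 3 0 0 0 0; 3 0.05 0 0 0; 3 0 0 0 0; 3 0 0 0 0; 3 0 0 0 0; 3 0 0 0 0; 3 0 0 0 0"
}}

```text
t: 21.32
tcp_pos: [0.5174, 0.1815, 0.0727]
tool_rot: [-180.0, 0.1, 84.7]
contact_force: [-0.4, -6.5, -4.0]
finger_gap: 0.448
grasp_force: 30.0
```

{"fn": "apply_moves", "kwargs": {
  "moves": "3 0.05 0 0 0; 3 0 0 0 0; 3 0.05 0 0 0; 3 0 0 0 0; 3 0 0 0 0; 3 0 0 0 0; 3 0 0 0 0; 3 0 0 0 0"
}}

```text
t: 21.98
tcp_pos: [0.5174, 0.1816, 0.0727]
tool_rot: [-179.9, 0.2, 84.7]
contact_force: [-1.4, -12.1, -3.5]
finger_gap: 0.445
grasp_force: 30.0
```

Contact with the face is at TCP y 0.1815. I back off about half a millimetre and lower gently.

{"fn": "apply_moves", "kwargs": {
  "moves": "3 -0.1 0 0 0; 3 -0.1 0 0 0; 3 0 0 0.05 0; 3 0 0 0.05 0; 3 0 0 0.05 0; 3 0 0 0.05 0; 3 0 0 0 0; 3 0 0 0 0"
}}

```text
t: 22.65
tcp_pos: [0.5174, 0.1814, 0.0707]
tool_rot: [-180.0, -0.0, 84.7]
contact_force: [0.1, -2.1, -5.2]
finger_gap: 0.444
grasp_force: 30.0
```

{"fn": "apply_moves", "kwargs": {
  "moves": "3 0 0 0.05 0; 3 0 0 0 0; 3 0 0 0.05 0; 3 0 0 0 0; 3 0 0 0.05 0; 3 0 0 0 0; 3 0 0 0 0; 3 0 0 0 0"
}}

```text
t: 23.32
tcp_pos: [0.5174, 0.1812, 0.0693]
tool_rot: [-180.0, -0.0, 84.7]
contact_force: [0.2, 0.6, -4.9]
finger_gap: 0.445
grasp_force: 30.0
```

{"fn": "apply_moves", "kwargs": {
  "moves": "3 0 0 0.05 0; 3 0 0 0 0; 3 0 0 0.05 0; 3 0 0 0 0; 3 0 0 0 0; 3 0 0 0 0; 3 0 0 0 0; 3 0 0 0 0"
}}

```text
t: 23.98
tcp_pos: [0.5174, 0.1813, 0.0691]
tool_rot: [180.0, -0.0, 84.7]
contact_force: [-4.8, 0.0, 7.1]
finger_gap: 0.447
grasp_force: 30.0
```

{"fn": "apply_moves", "kwargs": {
  "moves": "3 0 0 0.05 0; 3 0 0 0 0; 3 0 0 0.05 0; 3 0 0 0 0; 3 0 0 0 0; 3 0 0 0 0; 3 0 0 0 0; 3 0 0 0 0"
}}

```text
t: 24.65
tcp_pos: [0.5174, 0.1813, 0.069]
tool_rot: [179.9, -0.0, 84.7]
contact_force: [-7.1, -0.9, 14.9]
finger_gap: 0.448
grasp_force: 30.0
```

Seated. The lateral force of -7 N shows the load leans on one wall, so I shift sideways slightly and press a little more.

{"fn": "apply_moves", "kwargs": {
  "moves": "3 0 -0.04 0 0; 3 0 0 0 0; 3 0 -0.04 0 0; 3 0 0 0 0; 3 0 0 0.05 0; 3 0 0 0 0; 3 0 0 0 0; 3 0 0 0 0"
}}

```text
t: 25.32
tcp_pos: [0.5173, 0.1813, 0.069]
tool_rot: [179.8, -0.0, 84.7]
contact_force: [-5.2, -1.8, 17.1]
finger_gap: 0.443
grasp_force: 30.0
```

{"fn": "apply_moves", "kwargs": {
  "moves": "3 0 -0.05 0 0; 3 0 0 0 0; 3 0 -0.05 0 0; 3 0 0 0 0; 3 0 0 0.05 0; 3 0 0 0 0; 3 0 0 0 0; 3 0 0 0 0"
}}

```text
t: 25.98
tcp_pos: [0.5173, 0.1813, 0.0689]
tool_rot: [179.7, -0.0, 84.7]
contact_force: [-3.8, -2.2, 18.7]
finger_gap: 0.448
grasp_force: 30.0
```

Run:
```python
from h import *
s=get_state();print(s['tcp_pos'],s['tool_rot'],s['contact_force'],s['grasp_force'])
im=get_image("wrist");a=get_image("side");cv2.imwrite("pics/w8.png",np.hstack([cv2.resize(im,(480,300)),cv2.resize(a[210:310,230:330],None,fx=3,fy=3)])[:,:,::-1])
s=get_state();print(s['contact_force'])
```

```text
[0.51726234 0.18131967 0.06894544] [ 1.79665198e+02 -4.13874676e-02  8.47263668e+01] [-3.79258092 -2.1990022  18.70669958] 29.991315929219127
[-2.39531367 -2.29582219 19.60765171]
```

View pics/w8.png

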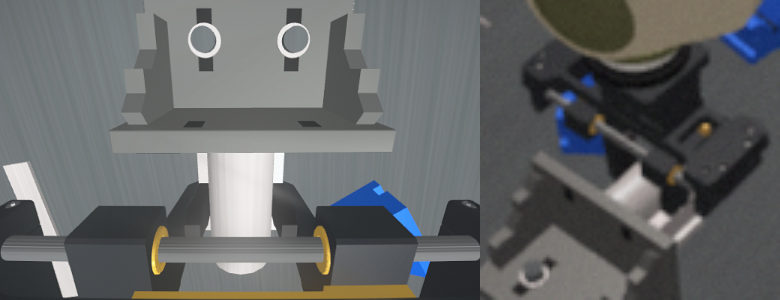

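The sleeve lies in the vee with its end at the plate face (left half, (241,155)), and the V-block's edges show evenly on both sides. It is pressed with about 24 N in total, nearly balanced, at the seated height.

```bash
python3 -c "
from cell import *
print(hand_in())"
```

```text
the job is handed in; nothing more can be done
None
```

I handed the job in at about 26 s. The V-block is flat against the angle plate, and the sleeve is seated in the vee with its end within about 0.5 mm of the face, held pressed down with about 24 N (roughly 15–19 N per wall, estimated); the verdict was not returned.

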